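# Set the casting flasks on their rubber bases

## Robot

A 6-joint arm with a two-finger parallel gripper is mounted at the origin on the work surface. World frame = base frame: x ahead of the robot, y to its left, z up, the work surface at z = 0. Lengths are in mm, angles in degrees, forces in N, time in s.
With the tool pointing down it reaches from about 250 to 725 mm from the base axis. Payload 9.7 kg.
Tool frame: the origin (TCP) lies between the finger pads; the fingertips stand 8 mm ahead of it and the grasp point (between the pads) lies 11 mm behind it; z points along the fingers, y is the line along which they close (so a half turn about z gives the same grasp; the last joint's range is limited). The gripper opens to 85 mm and grips with 20 to 120 N. Pads are 22 mm wide; open, the fingers measure 114 mm over their backs; the gripper's body (76 mm by 85 mm) begins 54 mm behind the grasp point. The pads swing forward as they close: fully open they stand 13 mm farther back than shut.
Start: joints at [-71.161, 4.979, 10.078, 95.1, 0, 90], TCP at [177.596, -520.535, 239.284] pointing down, gripper open.
Joint ranges: [-179.16, 179.16], [-48.56, 103.87], [-65.8, 70.77], [-126.05, 130.52], [-82.76, 87.17], [-180, 180]. Speed limits (degrees/s): [127.2, 127.2, 147.25, 180, 180, 180].

## Interface

Orientations are given as a 3x3 rotation matrix whose columns are the frame's x, y, z axes.
In Python, from workcell import arm gives the robot as it stands.
- The arm moves only by the tool carry_out, never from a script. Its argument "motion" is a list of rows, each a list of 3 entries, a list of its own where there are three numbers: the shift along the world's x, y, z normalised to -1 to 1, where 1 is 0.08 m, then the turn about the world's z normalised to -1 to 1, where 1 is 8 degrees, then the opening, from -1 (shut) to 1 (fully open). A call has 1 to 20 rows; each row shifts and turns the commanded pose from where the row before left it; what a row does not reach is not made up. A row lasts 1/8 s, in which the tool goes at most 62.5 mm and 10.7 degrees, less where a joint would pass 70% of its speed; a pose out of reach is approached as far as the arm can. A call with a number of a shift or a turn outside -1 to 1 is refused whole. A call with a gripper value outside its range is refused whole. The fingers move at their own pace and stop on an object; "squeeze" is the grip in N (left out, the last holds). Time passes only in rows, so rows that do not move let the fingers close. It gives the time, the measured TCP pose, the force, the opening and the grip force at its end, in the units of the state.
- arm.sense(): the state, without advancing time (a new reading comes with each control period).
- arm.snapshot(name): name is "side" or "top" or "wrist"; returns a dict with "image" (480x640x3 uint8, blue, green, red), "intrinsics" (3x3 intrinsics, pixels), "k1" (the pictures are not rectified: a ray, as slopes to the right and down, at radius r is drawn at 1 + k1 r^2 times it, then the intrinsics apply), "T" (4x4, takes a point from camera to world coordinates); the wrist camera has in their place "hand_eye" (4x4, takes a point from camera to tool coordinates, whose origin is the TCP and whose axes are the flange's). Camera axes: x right, y down, z forward; pixel columns grow to the right and rows downward; lengths in mm; the calibration is good to about 2 mm. A picture is of the moment at which its call begins: read the wrist's pose just before it. There is no depth.
- arm.job_done(): hands the job in; it is judged then, once.
The state is a dict: "clock": time; "qpos": joint angles; "qvel": joint speeds; "tau": joint torques, N m; "ee_pos": TCP position; "ee_rot": TCP orientation; "force": force on the tool from outside, world axes, zero at the start; "torque": the same for the moment, N m; "opening": opening from 0.0 (shut) to 1.0 (fully open); "grip_force": force on a finger pad.
Only numpy, scipy, OpenCV 4.12 (cv2) and the standard library are available. Lean on these libraries where they do the work, as an engineer would, in place of code of your own. Each camera call takes 0.05 s, during which the arm holds its last target. There are 200 camera calls.

## Task

Get the four steel casting flasks ready for the jeweller: stand each open steel tube upright on the black rubber base of its own size, the narrowest on the smallest base and so on up to the widest on the largest, centred around the base's cone. Do not knock any flask over, and leave the fossil slab and the closed tin where they are.

Things in the scene. Friction and masses are not known exactly. Their poses are not given: they have to be found in the camera images.
- flask_small: Steel casting flask, the narrowest and shortest of the four: an upright plain tube open at both ends, outer diameter 34 mm, wall 3 mm, 55 mm tall, 60 g within a third. It stands loose on the bench, left of the middle. Its origin is the centre of its lower rim; z is its axis, up. Round, so any yaw will do for a grasp across it.
- flask_medium: Steel casting flask, second narrowest: an upright plain tube open at both ends, outer diameter 44 mm, wall 3 mm, 62 mm tall, 100 g within a third. It stands loose on the bench, left of the middle. Its origin is the centre of its lower rim; z is its axis, up. Round, so any yaw will do for a grasp across it.
- flask_large: Steel casting flask, second widest: an upright plain tube open at both ends, outer diameter 54 mm, wall 3 mm, 69 mm tall, 140 g within a third. It stands loose on the bench, left of the middle. Its origin is the centre of its lower rim; z is its axis, up. Round, so any yaw will do for a grasp across it.
- flask_biggest: Steel casting flask, the widest and tallest: an upright plain tube open at both ends, outer diameter 64 mm, wall 3 mm, 76 mm tall, 180 g within a third. It stands loose on the bench, left of the middle. Its origin is the centre of its lower rim; z is its axis, up. Round, so any yaw will do for a grasp across it.
- base_small: Round black rubber base for the 34 mm flask: a flat disc 56 mm in diameter and 12 mm thick, stuck fast to the bench right of the middle, with a small cone on its centre (12 mm wide at the foot, 10 mm high, its tip 22 mm above the bench) and a thin grey circle of 34 mm marked flat on its top. Its origin is the centre of its underside, on the bench; z is up.
- base_medium: Round black rubber base for the 44 mm flask: a flat disc 68 mm in diameter and 12 mm thick, stuck fast to the bench right of the middle, with a small cone on its centre (12 mm wide at the foot, 10 mm high, its tip 22 mm above the bench) and a thin grey circle of 44 mm marked flat on its top. Its origin is the centre of its underside, on the bench; z is up.
- base_large: Round black rubber base for the 54 mm flask: a flat disc 80 mm in diameter and 12 mm thick, stuck fast to the bench right of the middle, with a small cone on its centre (12 mm wide at the foot, 10 mm high, its tip 22 mm above the bench) and a thin grey circle of 54 mm marked flat on its top. Its origin is the centre of its underside, on the bench; z is up.
- base_biggest: Round black rubber base for the 64 mm flask: a flat disc 92 mm in diameter and 12 mm thick, stuck fast to the bench right of the middle, with a small cone on its centre (12 mm wide at the foot, 10 mm high, its tip 22 mm above the bench) and a thin grey circle of 64 mm marked flat on its top. Its origin is the centre of its underside, on the bench; z is up.
- fossil: Bystander: a loose grey-brown slab of fossil rock, 85 by 62 mm and 31 mm high, lying between the flasks and the bases. Origin at the centre of its underside, x along its length.
- tin: Bystander: a low closed aluminium tin with a brass lid, 44 mm in diameter and 25 mm high, loose among the flasks; it is not a flask. Origin at the centre of its underside. All other small things lying among the flasks and bases are lower than 20 mm.
Mind the look-alikes: they are no part of the job. What is shaped like the flask_small but purple is not meant.

How it is judged (in metres and radians):
At the end, for the whole second after the job is handed in: Each flask stands on the base of its own size, its axis within 10 mm of the base's centre, upright within 0.1 rad, its lower rim resting on the disc (9 to 16 mm above the bench), at rest and let go; the fossil and the tin are within 30 mm of where they began (horizontal distance between flask_small and base_small below 0.01 m and angle between each of flask_small, flask_medium, flask_large, flask_biggest's own z axis and vertical below 0.1 rad and z of flask_small in the frame of base_small between 0.009 and 0.016 m and linear speed of each of flask_small, flask_medium, flask_large, flask_biggest below 0.02 m/s and horizontal distance between flask_medium and base_medium below 0.01 m and z of flask_medium in the frame of base_medium between 0.009 and 0.016 m and horizontal distance between flask_large and base_large below 0.01 m and z of flask_large in the frame of base_large between 0.009 and 0.016 m and horizontal distance between flask_biggest and base_biggest below 0.01 m and z of flask_biggest in the frame of base_biggest between 0.009 and 0.016 m and distance of each of fossil, tin from where it was at the start of the episode below 0.03 m); the robot touches nothing.
It fails at once if a flask is tipped over (angle between any of flask_small, flask_medium, flask_large, flask_biggest's own z axis and vertical above 0.7 rad).
It fails at once if the fossil is shifted by 30 mm or more (distance of fossil from where it was at the start of the episode above 0.03 m).
It fails at once if the tin is shifted by 30 mm or more (distance of tin from where it was at the start of the episode above 0.03 m).
It also fails if it takes over 106 s, if anything falls off the work surface, if the arm or the gripper's body presses on something with over 40 N, if the wrist force passes 120 N, or if a joint passes its speed limit or range.

## Working session

There is one attempt and no reset: what is moved stays moved. The work goes in short steps, Python scripts to look and compute and a tool call to move; the robot and the scene stay as the last step left them, time stands still between calls to the robot, and variables do not carry over. Pictures are saved under pics/ and viewed, at most 14 in all, crops included, and the job is handed in when it is done.

Besides the shell and the picture viewer there is one more tool, called after "Call:" as a command line: name --argument value ..., lists and objects as JSON in quotes. carry_out: Moves the arm, as the interface text tells. Its arguments: {"type":"object","properties":{"motion":{"type":"array"},"squeeze":{"type":"number"}},"required":["motion"]}

```bash
mkdir -p pics; ls; python3 - <<'E'
from workcell import arm
import cv2
s=arm.sense();print(s)
for n in("top","side"):
    d=arm.snapshot(n);cv2.imwrite(f"pics/{n}0.png",d["image"]);print(n,d["intrinsics"],d["k1"],d["T"])
E
```

```text
pics
{'clock': 0.0, 'qpos': array([-7.11609646e+01,  5.01133683e+00,  1.00350088e+01,  9.51002366e+01,
        8.04042588e-07,  9.00014073e+01]), 'qvel': array([-0.10480928,  0.07651136, -0.05356548,  0.00242422, -0.0036382 ,
       -0.056362  ]), 'tau': array([ 3.84187020e-03, -5.20381737e+01,  4.64807153e+01,  1.62277330e-02,
        1.32387167e-04, -1.52775021e-05]), 'ee_pos': array([ 177.52972901, -520.32785964,  238.58576556]), 'ee_rot': array([[ 9.46437413e-01,  3.22887036e-01, -4.31493420e-04],
       [ 3.22887324e-01, -9.46436568e-01,  1.26472208e-03],
       [-1.87881120e-08, -1.33630405e-03, -9.99999107e-01]]), 'force': array([ 0.86227446, -0.5019786 ,  0.5983638 ]), 'torque': array([-0.02140136,  0.01052332, -0.00411214]), 'grip_force': 0.0, 'opening': 0.9985686099197798}
top [[473.74881938   0.         319.13390977]
 [  0.         473.74881938 245.73420388]
 [  0.           0.           1.        ]] -0.09194142549386713 [[ 1.95074452e-02 -9.79929896e-01  1.98385632e-01  3.40413533e+02]
 [-9.99803210e-01 -1.98350202e-02  3.36098295e-04  1.46650519e+01]
 [ 3.60563025e-03 -1.98353148e-01 -9.80123986e-01  9.39521467e+02]
 [ 0.00000000e+00  0.00000000e+00  0.00000000e+00  1.00000000e+00]]
side [[475.78089038   0.         323.07221212]
 [  0.         475.78089038 248.93394117]
 [  0.           0.           1.        ]] -0.055885382357537226 [[-9.76822882e-01 -1.62115345e-01  1.39770068e-01  3.98278579e+02]
 [-2.13996956e-01  7.25214793e-01 -6.54422499e-01  6.66689618e+02]
 [ 4.72860842e-03 -6.69165241e-01 -7.43098594e-01  7.67900550e+02]
 [ 0.00000000e+00  0.00000000e+00  0.00000000e+00  1.00000000e+00]]
```

View pics/top0.png

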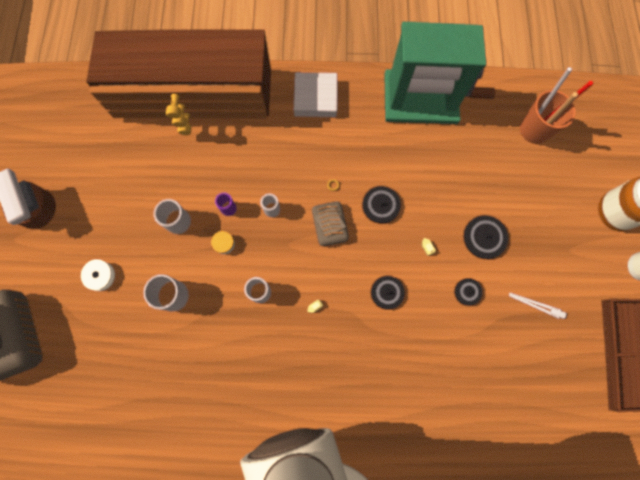

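View pics/side0.png

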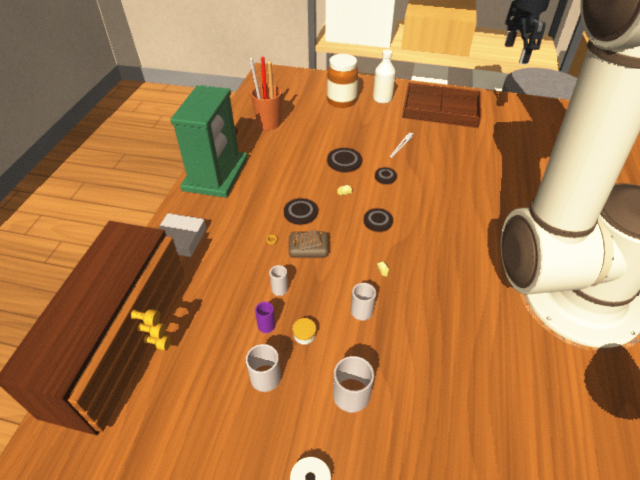

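Candidates in the top view:
- **Flasks:** small (270,205), medium (258,290), large (172,216), biggest (165,293).
- **Not flasks:** the purple look-alike (226,204), the tin (222,242) and a white reel (97,275).
- **Bases:** small (468,292), medium (388,292), large (381,204), biggest (486,237).
- **Fossil:** (330,224).

In the side view, the small flask is at (279,280), medium (363,300), large (264,368), biggest (353,384) and purple (265,317). The bases are small (386,175), medium (378,219), large (301,211) and biggest (345,160).

Next I'll check the choice in one close crop.

```bash
python3 - <<'E'
import cv2,numpy as np
t=cv2.imread("pics/top0.png");s=cv2.imread("pics/side0.png")
def z(im,x,y,w,h,f):return cv2.resize(im[y:y+h,x:x+w],None,fx=f,fy=f,interpolation=cv2.INTER_CUBIC)
out=np.zeros((600,800,3),np.uint8)
out[:600,:800][:600,:]=0
a=z(t,140,180,150,150,3);out[:450,:450]=a
b=z(s,230,260,160,155,2);out[:310,460:780]=b
c=z(s,270,140,140,95,2);out[320:510,460:740]=c
cv2.imwrite("pics/crop1.png",out)
cv2.imwrite("pics/crop2.png",z(t,350,170,175,150,4))
E
```

```text
(no output)
```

View pics/crop1.png

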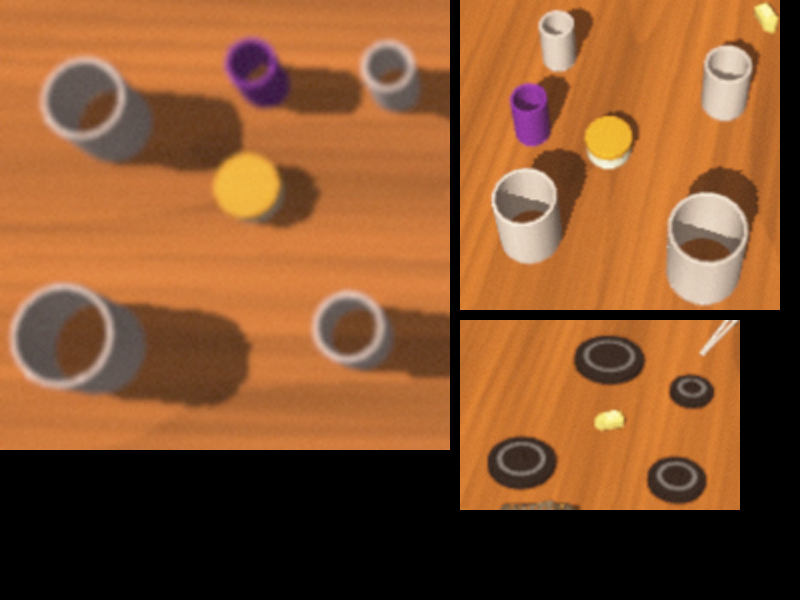

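The small flask, narrowest and silver, is at top (270,203), with the purple tube beside it at (224,203), so the choice is confirmed. I'll triangulate now.

```bash
cat > h.py <<'E'
import cv2,numpy as np
from scipy.optimize import minimize
def cam(d,s=None):
    T=d["T"] if "T" in d else np.block([[s["ee_rot"],s["ee_pos"][:,None]],[np.zeros((1,3)),1]])@d["hand_eye"]
    return np.array(d["intrinsics"]),d["k1"],np.array(T)
def proj(c,P):
    K,k,T=c;q=(np.atleast_2d(P)-T[:3,3])@T[:3,:3];q=q[:,:2]/q[:,2:]
    return (q*(1+k*(q**2).sum(1,keepdims=True)))@K[:2,:2].T+K[:2,2]
def ray(c,p):
    K,k,T=c;u=cv2.undistortPoints(np.array([[p]],float),K,np.array([k,0,0,0,0.]))[0,0]
    r=T[:3,:3]@np.array([u[0],u[1],1]);return T[:3,3],r/np.linalg.norm(r)
def atz(c,p,z):
    o,r=ray(c,p);return o+r*(z-o[2])/r[2]
def tri(rs):
    A=sum(np.eye(3)-np.outer(r,r) for o,r in rs);b=sum((np.eye(3)-np.outer(r,r))@o for o,r in rs)
    return np.linalg.solve(A,b)
th=np.linspace(0,2*np.pi,120,endpoint=False)
def samp(g,c,x,y,z,R):
    p=proj(c,np.c_[x+R*np.cos(th),y+R*np.sin(th),np.full(120,z)]).astype(np.float32)
    return cv2.remap(g,p[:,:1],p[:,1:],cv2.INTER_CUBIC).mean()
def fit(img,c,x,y,z,R,w=3,rng=9):
    """centre of a bright ring (radius R) in the plane z, against w+1.5 mm inside and outside"""
    g=cv2.GaussianBlur(img.min(2).astype(np.float32),(0,0),.7)
    f=lambda v:-samp(g,c,v[0],v[1],z,R)+.5*samp(g,c,v[0],v[1],z,R-w-1.5)+.5*samp(g,c,v[0],v[1],z,R+w+1.5)
    G=[(f((x+i,y+j)),x+i,y+j) for i in np.arange(-rng,rng+1,1.5) for j in np.arange(-rng,rng+1,1.5)]
    v=min(G);r=minimize(f,v[1:],method="Nelder-Mead");return r.x,-r.fun
E
python3 - <<'E'
from h import *
from workcell import arm
D={n:arm.snapshot(n) for n in("top","side")};C={n:cam(D[n]) for n in D}
P={"fs":((269.7,202.7),(278.5,272.5),55,15.5),"fm":((256.3,289.3),(364,293.5),62,20.5),"fl":((168,213),(263,360),69,25.5),"fb":((160.7,291.7),(353.5,374),76,30.5),
"bs":((468.5,291.5),(386,174),12,17),"bm":((388,292),(378.5,218.5),12,22),"bl":((381,204),(300.5,210),12,27),"bb":((486,237),(344.5,158.5),12,32)}
for n,(t,s,z,R) in P.items():
    X=tri([ray(C["top"],t),ray(C["side"],s)]);Y=atz(C["top"],t,z)
    a=[fit(D[k]["image"],C[k],Y[0],Y[1],z,R) for k in("top","side")]
    print(n,X.round(1),[(v.round(1),round(q,1)) for v,q in a])
for n,t,z in(("tin",(222.3,242),25),("fossil",(330,222),31),("purple",(224,203),55)):print(n,atz(C["top"],t,z).round())
E
```

```text
fs [604.6 113.3  49.6] [(array([605. , 114.8]), np.float64(51.6)), (array([605.5, 116.6]), np.float64(44.8))]
fm [434.  131.1  54.7] [(array([434.6, 131.5]), np.float64(62.3)), (array([435.1, 133.6]), np.float64(48.2))]
fl [575.8 308.3  62.4] [(array([576.3, 308.1]), np.float64(52.0)), (array([576.8, 309.5]), np.float64(72.3))]
fb [423.7 306.2  72.6] [(array([423.6, 306.6]), np.float64(59.1)), (array([424.3, 308. ]), np.float64(70.0))]
bs [ 441.5 -283.7    8.9] [(array([ 442.1, -283.2]), np.float64(29.8)), (array([ 442.6, -282.1]), np.float64(18.3))]
bm [ 438.2 -122.9    6.8] [(array([ 438.7, -121.4]), np.float64(31.7)), (array([ 439.1, -120.7]), np.float64(23.9))]
bl [ 618.6 -110.     7.9] [(array([ 619.1, -110.3]), np.float64(27.9)), (array([ 619., -110.]), np.float64(24.3))]
bb [ 554.6 -325.6    6.6] [(array([ 555.5, -324.6]), np.float64(29.4)), (array([ 555.3, -323.3]), np.float64(18.3))]
tin [529. 207.  25.]
fossil [573.  -6.  31.]
purple [601. 202.  55.]
```

View pics/crop2.png

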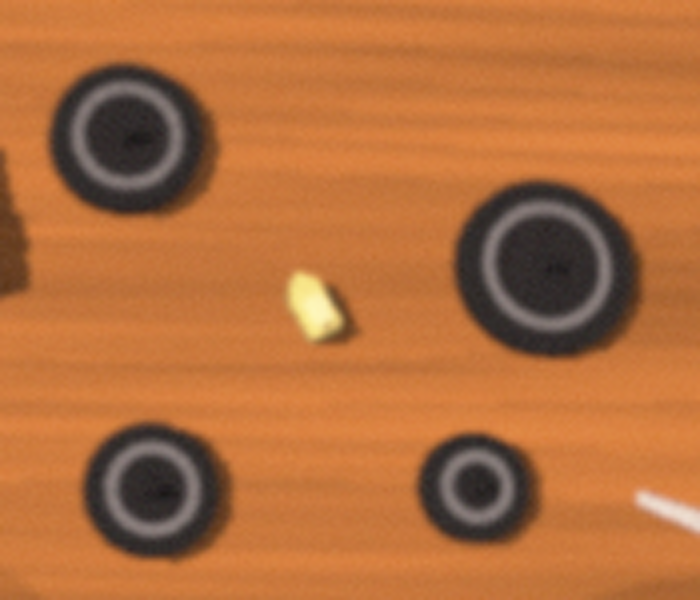

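Circle fits from the two views agree within 2 mm. Triangulated heights run about 3–7 mm under the text, which fits the calibration error. The crop shows the four bases with their grey circles at the expected places. I'll move over the bases and refine with the wrist camera.

Call:
carry_out --motion '[[[0.5,0.5,0.2],0,1],[[0.5,0.5,0.2],0,1],[[0.5,0.5,0.2],0,1],[[0.5,0.5,0.2],0,1],[[0.5,0.5,0],0,1],[[0.5,0.5,0],0,1],[[0.5,0.5,0],0,1],[[0.5,0.5,0],0,1],[[0,0,0],0,1],[[0,0,0],0,1],[[0,0,0],0,1]]' --squeeze 40

```text
clock: 1.58
ee_pos: [496.9, -201.4, 303.5]
ee_rot: [[0.947, 0.321, 0.0], [0.321, -0.947, -0.0], [0.0, 0.0, -1.0]]
force: [-0.6, -0.1, 0.1]
opening: 1.0
grip_force: 0.0
```

```bash
cat > w.py <<'E'
from h import *
from workcell import arm
import sys
O=dict(fs=(605.2,115.5,55,15.5),fm=(434.8,132.5,62,20.5),fl=(576.5,308.8,69,25.5),fb=(424,307.3,76,30.5),bs=(442.3,-282.7,12,17),bm=(438.9,-121,12,22),bl=(619,-110,12,27),bb=(555.4,-324,12,32))
s=arm.sense();d=arm.snapshot("wrist");c=cam(d,s)
print(s["clock"],s["ee_pos"].round(1),s["ee_rot"][:,1].round(3),round(s["opening"],3),round(s["grip_force"],1))
for n,(x,y,z,R) in O.items():
    p=proj(c,np.array([[x,y,z]]))[0]
    if 0<p[0]<640 and 0<p[1]<480: v,q=fit(d["image"],c,x,y,z,R,rng=9);print(n,p.round(),v.round(1),round(q,1))
if len(sys.argv)>1: cv2.imwrite(f"pics/{sys.argv[1]}.png",d["image"])
E
python3 w.py w1
```

```text
1.575 [ 496.9 -201.4  303.5] [ 0.321 -0.947  0.   ] 1.0 0.0
bs [375. 255.] [ 443.8 -283.7] 43.8
bm [227. 211.] [ 440. -122.] 45.4
bl [266.  22.] [ 621.8 -110.5] 46.6
bb [455. 167.] [ 556.6 -324.7] 49.5
```

View pics/w1.png

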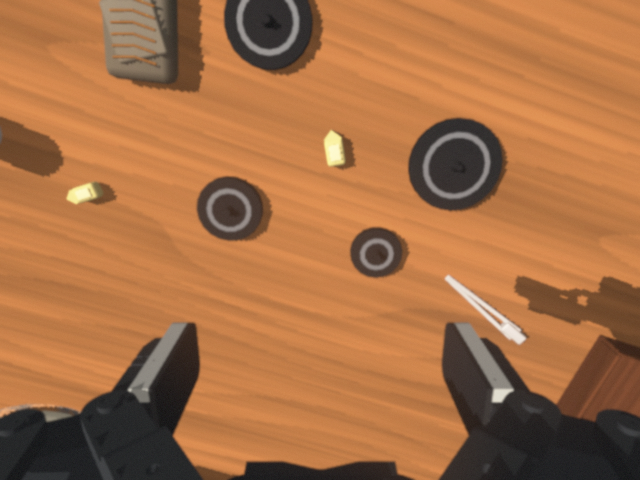

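The wrist view shows the four bases at small (376,253), medium (230,210), large (267,22) and biggest (457,165). They agree within 2–3 mm. Next, a wrist look over the flasks.

Call:
carry_out --motion '[[[0.0,0.68,0],0,1],[[0.0,0.68,0],0,1],[[0.0,0.68,0],0,1],[[0.0,0.68,0],0,1],[[0,0.68,0],0,1],[[0,0.68,0],0,1],[[0,0.68,0],0,1],[[0,0,0],0,1],[[0,0,0],0,1]]'

```text
clock: 2.75
ee_pos: [499.3, 174.5, 303.4]
ee_rot: [[0.944, 0.329, -0.001], [0.329, -0.944, 0.003], [-0.0, -0.004, -1.0]]
force: [-0.2, -0.4, 0.0]
opening: 0.997
grip_force: 0.0
```

```bash
python3 w.py w2
```

```text
2.75 [499.3 174.5 303.4] [ 0.329 -0.944 -0.004] 0.997 0.0
fs [427.  98.] [606.8 114.8] 113.1
fm [339. 271.] [436.7 131.4] 89.6
fl [191.  49.] [578.1 307.1] 132.3
fb [150. 227.] [425.7 305.6] 97.9
bm [553. 320.] [ 441.1 -121.7] 32.6
bl [636. 162.] [ 621.3 -112.1] 38.1
```

View pics/w2.png

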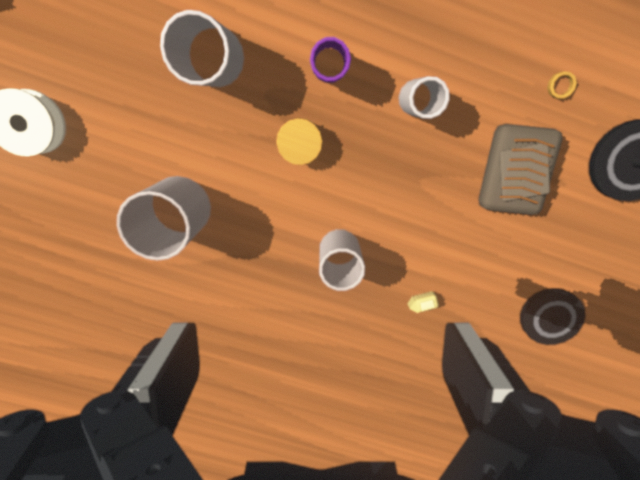

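The wrist view shows the flasks' rims at small (430,97), medium (342,270), large (195,47) and biggest (154,222). The purple tube is at (330,60) and the tin at (299,141). Positions are consistent. I'll go to the small flask first.

Call:
carry_out --motion '[[[0.33,-0.19,-0.51],0,1],[[0.33,-0.19,-0.51],0,1],[[0.33,-0.19,-0.51],0,1],[[0.34,-0.18,-0.51],0,1],[[0,0,0],0,1],[[0,0,0],0,1],[[0,0,0],0,1]]'

```text
clock: 3.68
ee_pos: [606.0, 115.4, 142.3]
ee_rot: [[0.944, 0.33, 0.002], [0.33, -0.944, 0.004], [0.003, -0.004, -1.0]]
force: [0.7, -0.1, -0.6]
opening: 1.003
grip_force: 0.0
```

Call:
carry_out --motion '[[[0,0,-0.4],0,1],[[0,0,-0.4],0,1],[[0,0,-0.3],0,1],[[0,0,-0.2],0,1],[[0,0,-0.2],0,1],[[0,0,0],0,1],[[0,0,0],0,-0.1],[[0,0,0],0,-1],[[0,0,0],0,-1],[[0,0,0],0,-1],[[0,0,0],0,-1],[[0,0,0],0,-1],[[0,0,0],0,-1]]'

```text
clock: 5.3
ee_pos: [606.2, 115.3, 20.9]
ee_rot: [[0.944, 0.33, -0.0], [0.33, -0.944, 0.004], [0.001, -0.004, -1.0]]
force: [-1.4, 0.5, 6.0]
opening: 0.397
grip_force: 39.9
```

```bash
python3 w.py w3
```

```text
5.3 [606.2 115.3  20.9] [ 0.33  -0.944 -0.004] 0.397 39.9
fs [313. 406.] [607.9 114.3] 66.9
```

View pics/w3.png

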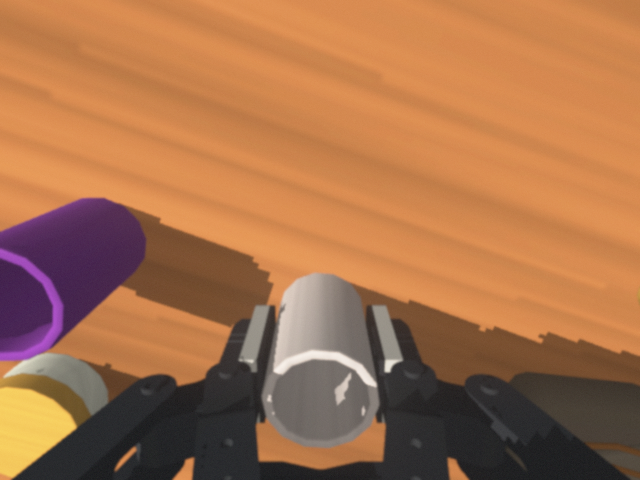

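The small flask is gripped at (322,400); its opening of 33.7 mm matches the 34 mm tube. Lift and carry.

Call:
carry_out --motion '[[[0,0,0.3],0,-1],[[0,0,0.6],0,-1],[[0,0,0.6],0,-1],[[-0.2,-0.3,0],0,-1],[[-0.22,-0.58,0],0,-1],[[-0.23,-0.58,0],0,-1],[[-0.23,-0.58,0],0,-1],[[-0.23,-0.58,0],0,-1],[[-0.23,-0.58,0],0,-1],[[-0.23,-0.58,0],0,-1],[[-0.23,-0.58,0],0,-1],[[-0.22,-0.4,0],0,-1],[[-0.21,-0.22,0],0,-1],[[0,0,0],0,-1],[[0,0,0],0,-1],[[0,0,0],0,-1]]'

```text
clock: 7.35
ee_pos: [427.8, -282.4, 140.0]
ee_rot: [[0.944, 0.331, -0.001], [0.331, -0.944, 0.004], [0.0, -0.004, -1.0]]
force: [-0.7, -0.4, -0.5]
opening: 0.397
grip_force: 39.9
```

```bash
python3 w.py w4
```

```text
7.35 [ 427.8 -282.4  140. ] [ 0.331 -0.944 -0.004] 0.397 39.9
bs [327. 211.] [ 444.1 -284. ] 59.2
bm [ 68. 128.] [ 440.2 -122.3] 65.1
bb [465.  50.] [ 557.5 -324.6] 53.4
```

Call:
carry_out --motion '[[[0.185,-0.01,0],0,-1],[[0,0,-0.4],0,-1],[[0,0,-0.4],0,-1],[[0,0,-0.3],0,-1],[[0,0,-0.15],0,-1],[[0,0,-0.05],0,-1],[[0,0,0],0,-1],[[0,0,0],0,-1]]'

```text
clock: 8.4
ee_pos: [442.7, -284.2, 37.1]
ee_rot: [[0.944, 0.33, -0.0], [0.33, -0.944, 0.003], [0.001, -0.003, -1.0]]
force: [0.7, 0.0, -0.4]
opening: 0.397
grip_force: 39.9
```

Call:
carry_out --motion '[[[0,0.01,-0.03],0,-1],[[0,0,-0.02],0,-1],[[0,0,0],0,-1],[[0,0,0],0,-0.1],[[0,0,0],0,0.1],[[0,0,0],0,0.3],[[0,0,0],0,0.5],[[0,0,0],0,0.5],[[0,0,0.3],0,0.5],[[0,0,0.6],0,1],[[0,0,0.6],0,1],[[0,0,0],0,1],[[0,0,0],0,1]]'

```text
clock: 10.02
ee_pos: [442.0, -283.0, 151.5]
ee_rot: [[0.944, 0.33, -0.002], [0.33, -0.944, 0.004], [-0.0, -0.004, -1.0]]
force: [0.3, 1.1, -0.2]
opening: 0.998
grip_force: 0.0
```

```bash
sed -i 's/^s=arm/for a in sys.argv[2:]:\n    n,x,y,z=a.split(",");O[n]=(float(x),float(y),float(z),O[n][3])\ns=arm/' w.py; python3 w.py w5 fs,442.5,-283,67
```

```text
10.025 [ 442.  -283.   151.5] [ 0.33  -0.944 -0.004] 0.998 0.0
fs [319. 255.] [ 443.6 -283.8] 116.3
bs [319. 226.] [ 443.1 -284.9] 26.6
bm [ 74. 149.] [ 440.1 -122.2] 60.8
bb [447.  77.] [ 556.7 -324.9] 65.3
```

View pics/w5.png

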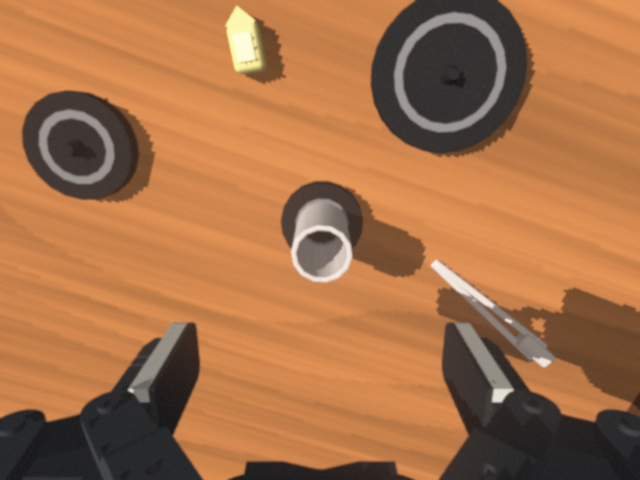

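The small flask stands on its base (rim at pixel (321,253)), within 1 mm. Next is the medium flask.

Call:
carry_out --motion '[[[-0.01,0.4,0],0,1],[[-0.02,0.7,0],0,1],[[-0.01,0.7,0],0,1],[[-0.01,0.7,0],0,1],[[-0.01,0.7,0],0,1],[[-0.01,0.7,0],0,1],[[-0.02,0.7,0],0,1],[[0,0.4,0],0,1],[[0,0.19,0],0,1],[[0,0,0],0,1],[[0,0,0],0,1],[[0,0,0],0,1]]'

```text
clock: 11.58
ee_pos: [435.1, 131.1, 152.0]
ee_rot: [[0.944, 0.329, -0.001], [0.329, -0.944, 0.004], [-0.0, -0.004, -1.0]]
force: [-0.5, -1.1, -0.4]
opening: 1.002
grip_force: 0.0
```

Call:
carry_out --motion '[[[0,0.015,-0.4],0,1],[[0,0,-0.4],0,1],[[0,0,-0.4],0,1],[[0,0,-0.2],0,1],[[0,0,-0.2],0,1],[[0,0,0],0,0.5],[[0,0,0],0,0.1],[[0,0,0],0,-1],[[0,0,0],0,-1],[[0,0,0],0,-1],[[0,0,0],0,-1],[[0,0,0],0,-1]]' --squeeze 50

```text
clock: 13.08
ee_pos: [435.7, 133.5, 25.3]
ee_rot: [[0.944, 0.33, 0.001], [0.33, -0.944, 0.004], [0.002, -0.004, -1.0]]
force: [0.2, -0.5, 6.7]
opening: 0.497
grip_force: 51.0
```

```bash
python3 w.py w6
```

```text
13.075 [435.7 133.5  25.3] [ 0.33  -0.944 -0.004] 0.497 51.0
fm [317. 414.] [437.  132.4] 68.4
```

Call:
carry_out --motion '[[[0,0,0.3],0,-1],[[0,0,0.6],0,-1],[[0,0,0.5],0,-1],[[0,-0.3,0.1],0,-1],[[0.01,-0.6,0],0,-1],[[0.01,-0.6,0],0,-1],[[0.01,-0.6,0],0,-1],[[0.01,-0.6,0],0,-1],[[0,-0.3,0],0,-1],[[0,-0.18,0],0,-1],[[0,0,0],0,-1],[[0,0,0],0,-1],[[0,0,0],0,-1]]'

```text
clock: 14.75
ee_pos: [438.2, -120.3, 144.1]
ee_rot: [[0.943, 0.331, -0.001], [0.331, -0.943, 0.004], [0.0, -0.004, -1.0]]
force: [0.4, 0.0, -1.2]
opening: 0.497
grip_force: 51.1
```

Call:
carry_out --motion '[[[0.008,-0.01,-0.4],0,-1],[[0,0,-0.4],0,-1],[[0,0,-0.3],0,-1],[[0,0,-0.15],0,-1],[[0,0,-0.05],0,-1],[[0,0,-0.02],0,-1],[[0,0,0],0,-1],[[0,0,0],0,-1]]'

```text
clock: 15.75
ee_pos: [439.1, -122.0, 39.1]
ee_rot: [[0.944, 0.33, -0.0], [0.33, -0.944, 0.003], [0.001, -0.003, -1.0]]
force: [-0.5, -0.1, -0.7]
opening: 0.496
grip_force: 51.0
```

Call:
carry_out --motion '[[[0,0.005,-0.015],0,-1],[[0,0,-0.01],0,-1],[[0,0,0],0,-1],[[0,0,0],0,0.1],[[0,0,0],0,0.3],[[0,0,0],0,0.5],[[0,0,0],0,0.7],[[0,0,0],0,0.8],[[0,0,0.3],0,0.8],[[0,0,0.6],0,1],[[0,0,0.6],0,1],[[0,0,0],0,1],[[0,0,0],0,1]]'

```text
clock: 17.38
ee_pos: [438.7, -121.5, 156.0]
ee_rot: [[0.944, 0.33, -0.002], [0.33, -0.944, 0.004], [-0.0, -0.004, -1.0]]
force: [-0.4, -0.4, 0.3]
opening: 0.997
grip_force: 0.0
```

```bash
python3 w.py w7 fs,443,-283,67 fm,439,-121.5,74
```

```text
17.375 [ 438.7 -121.5  156. ] [ 0.33  -0.944 -0.004] 0.997 0.0
fs [581. 332.] [ 443.6 -283.3] 47.4
fm [319. 257.] [ 439.6 -122.5] 111.0
bs [535. 292.] [ 443.4 -286.1] 24.0
bm [319. 224.] [ 439.2 -124. ] 23.0
```

View pics/w7.png

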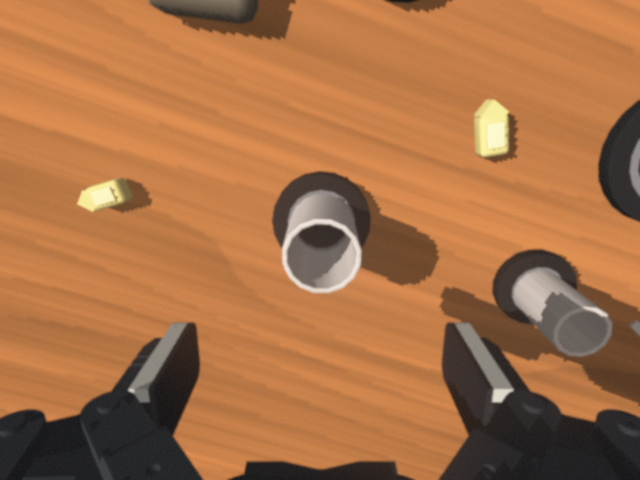

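The medium flask is placed (rim at (322,255)) and the small one is untouched at (580,330). Next is the large flask.

Call:
carry_out --motion '[[[0.1,0.3,0],0,1],[[0.2,0.66,0],0,1],[[0.2,0.66,0],0,1],[[0.2,0.66,0],0,1],[[0.2,0.66,0],0,1],[[0.2,0.66,0],0,1],[[0.2,0.66,0],0,1],[[0.2,0.66,0],0,1],[[0.15,0.3,0],0,1],[[0.075,0.15,0],0,1],[[0,0,0],0,1],[[0,0,0],0,1],[[0,0,0],0,1]]'

```text
clock: 19.05
ee_pos: [592.6, 267.7, 156.9]
ee_rot: [[0.917, 0.398, -0.014], [0.399, -0.917, 0.033], [0.0, -0.036, -0.999]]
force: [0.9, -1.0, 0.5]
opening: 0.997
grip_force: 0.0
```

```bash
python3 w.py w8 | grep f
```

```text
fs [562. 324.] [617.  106.2] 5.1
fl [244. 249.] [578.8 307.3] 116.2
fb [162. 457.] [426.  306.4] 27.7
```

Call:
carry_out --motion '[[[0,0,0],0,1],[[0,0,0],0,1]]'

```text
clock: 19.35
ee_pos: [592.8, 268.1, 156.7]
ee_rot: [[0.917, 0.399, -0.014], [0.399, -0.916, 0.033], [-0.0, -0.036, -0.999]]
force: [0.2, -0.2, -0.4]
opening: 1.002
grip_force: 0.0
```

```bash
python3 -c "
from workcell import arm;print(arm.sense()['qpos'].round(1),arm.sense()['qvel'].round(1))"
```

```text
[ 23.5  18.2  16.2  88.1   2.1 179.9] [ 0.   0.2  0.1 -0.1  0.1 -0.1]
```

The last joint is at its +180° limit, so I'll turn the tool +40° to clear it. The round flask doesn't care about yaw.

Call:
carry_out --motion '[[[0,0,0],1,1],[[0,0,0],1,1],[[0,0,0],1,1],[[0,0,0],1,1],[[0,0,0],1,1],[[0,0,0],0,1],[[0,0,0],0,1]]'

```text
clock: 20.23
ee_pos: [592.8, 268.3, 156.5]
ee_rot: [[0.448, 0.893, -0.032], [0.894, -0.448, 0.016], [-0.0, -0.036, -0.999]]
force: [0.7, -0.4, 0.6]
opening: 0.998
grip_force: 0.0
```

```bash
python3 w.py w9 | grep -v b; python3 -c "
from workcell import arm;print(arm.sense()['qpos'].round(1),arm.sense()['ee_rot'].round(3))"
```

```text
20.225 [592.8 268.3 156.5] [ 0.893 -0.448 -0.036] 0.998 0.0
fs [442. 429.] [662.2 127.6] 11.5
fl [262. 200.] [578.6 307.6] 115.1
[ 23.7  19.6  18.   89.8   1.6 140.3] [[ 0.448  0.893 -0.032]
 [ 0.894 -0.448  0.016]
 [-0.    -0.036 -0.999]]
```

Yaw is now clear of the limit, leaving a harmless 2° tilt, well under the 0.1 rad limit. I'll align over the large flask.

Call:
carry_out --motion '[[[-0.1,0.25,0],0,1],[[-0.11,0.24,0],0,1],[[0,0,0],0,1],[[0,0,0],0,1]]'

```text
clock: 20.78
ee_pos: [575.7, 308.0, 156.5]
ee_rot: [[0.445, 0.895, -0.032], [0.895, -0.445, 0.016], [-0.0, -0.036, -0.999]]
force: [0.4, 0.1, 0.6]
opening: 1.001
grip_force: 0.0
```

```bash
python3 w.py w10 | grep -v b; python3 -c "
from workcell import arm;print(arm.sense()['qpos'].round(1),arm.sense()['ee_rot'].round(3))"
```

```text
20.775 [575.7 308.  156.5] [ 0.895 -0.445 -0.036] 1.001 0.0
fs [487. 465.] [601.4 120.3] 6.0
fl [324. 250.] [578.5 307.9] 104.8
[ 27.4  19.8  18.3  89.7   1.6 143.9] [[ 0.446  0.895 -0.032]
 [ 0.895 -0.445  0.016]
 [-0.    -0.036 -0.999]]
```

View pics/w10.png

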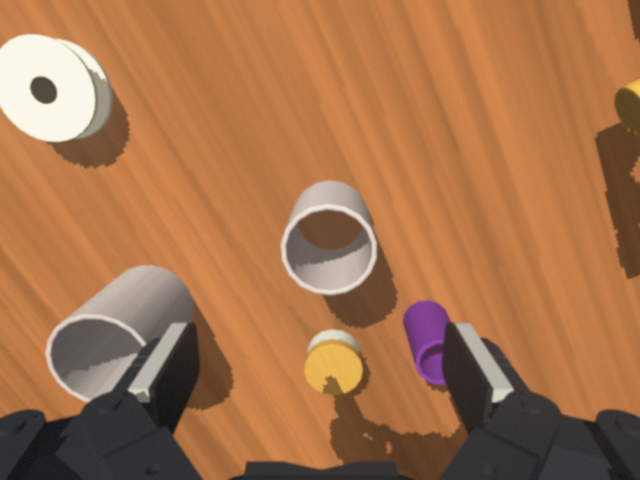

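The large rim is centred at (330,250), with the purple tube, tin and biggest flask clear of the fingers' path. Descend and grip.

Call:
carry_out --motion '[[[0.01,0,-0.4],0,1],[[0,0,-0.4],0,1],[[0,0,-0.4],0,1],[[0,0,-0.2],0,1],[[0,0,-0.2],0,1],[[0,0,0],0,1],[[0,0,0],0,0.5],[[0,0,0],0,0.2],[[0,0,0],0,-1],[[0,0,0],0,-1],[[0,0,0],0,-1],[[0,0,0],0,-1],[[0,0,0],0,-1]]' --squeeze 50

```text
clock: 22.45
ee_pos: [577.5, 307.8, 30.2]
ee_rot: [[0.446, 0.895, -0.03], [0.895, -0.445, 0.017], [0.001, -0.034, -0.999]]
force: [-1.2, -1.4, 5.3]
opening: 0.631
grip_force: 52.2
```

```bash
python3 w.py w11
```

```text
22.45 [577.5 307.8  30.2] [ 0.895 -0.445 -0.034] 0.631 52.2
fl [305. 411.] [580.1 307.1] 57.5
```

Call:
carry_out --motion '[[[0,0,0.3],0,-1],[[0,0,0.6],0,-1],[[0,0,0.5],0,-1],[[0.05,-0.3,0.1],0,-1],[[0.055,-0.62,0],0,-1],[[0.055,-0.62,0],0,-1],[[0.055,-0.62,0],0,-1],[[0.055,-0.62,0],0,-1],[[0.055,-0.62,0],0,-1],[[0.055,-0.62,0],0,-1],[[0.055,-0.62,0],0,-1],[[0.05,-0.35,0],0,-1],[[0.04,-0.24,0],0,-1],[[0,0,0],0,-1],[[0,0,0],0,-1],[[0,0,0],0,-1]]'

```text
clock: 24.5
ee_pos: [618.8, -109.9, 148.5]
ee_rot: [[0.445, 0.895, -0.032], [0.896, -0.444, 0.016], [-0.0, -0.036, -0.999]]
force: [-0.7, 0.7, -1.3]
opening: 0.628
grip_force: 52.8
```

```bash
python3 w.py w12 fl,620,-111,189; python3 -c "
from workcell import arm;print(arm.sense()['ee_rot'].round(3))"
```

```text
24.5 [ 618.8 -109.9  148.5] [ 0.895 -0.444 -0.036] 0.628 52.8
fl [315. 418.] [ 621.8 -109.6] 53.1
bm [114. 341.] [ 438.7 -123.7] 24.1
bl [326. 226.] [ 619.6 -112.2] 45.0
[[ 0.445  0.895 -0.032]
 [ 0.896 -0.444  0.016]
 [-0.    -0.036 -0.999]]
```

View pics/w12.png

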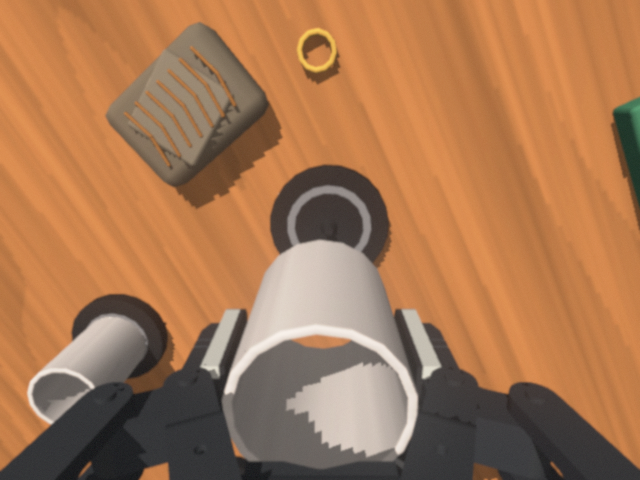

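The large flask is held upright at (320,395) over its base at (328,220), and the fossil is undisturbed. Lower.

Call:
carry_out --motion '[[[0.01,-0.01,-0.4],0,-1],[[0,0,-0.4],0,-1],[[0,0,-0.3],0,-1],[[0,0,-0.15],0,-1],[[0,0,-0.04],0,-1],[[0,0,0],0,-1],[[0,0,0],0,-1],[[0,0,0],0,-1]]'

```text
clock: 25.55
ee_pos: [620.0, -111.8, 46.0]
ee_rot: [[0.446, 0.895, -0.031], [0.895, -0.445, 0.016], [-0.0, -0.035, -0.999]]
force: [-0.1, 1.1, -1.1]
opening: 0.629
grip_force: 52.9
```

Call:
carry_out --motion '[[[0,0.008,-0.025],0,-1],[[0,0,-0.02],0,-1],[[0,0,0],0,-1],[[0,0,0],0,0.25],[[0,0,0],0,0.4],[[0,0,0],0,0.6],[[0,0,0],0,0.8],[[0,0,0],0,1],[[0,0,0],0,1],[[0,0,0.3],0,1],[[0,0,0.6],0,1],[[0,0,0.6],0,1],[[0,0,0],0,1],[[0,0,0],0,1]]'

```text
clock: 27.3
ee_pos: [619.6, -111.1, 161.1]
ee_rot: [[0.446, 0.895, -0.033], [0.895, -0.446, 0.016], [-0.0, -0.036, -0.999]]
force: [0.2, -0.0, -0.5]
opening: 1.001
grip_force: 0.0
```

```bash
python3 w.py w13 fl,620,-111,81 fm,439,-121.5,74; python3 - <<'E'
from h import *
from workcell import arm
d=arm.snapshot("side");c=cam(d)
for n,x,y,z,R in(("bl",620,-111,12,27),("fl",620,-111,81,25.5),("bm",439,-122,12,22),("fm",439,-122,74,20.5)):
    v,q=fit(d["image"],c,x,y,z,R);print(n,v.round(1),q.round(1))
E
```

```text
27.3 [ 619.6 -111.1  161.1] [ 0.895 -0.446 -0.036] 1.001 0.0
fm [ 72. 384.] [ 440.  -122.4] 76.0
fl [324. 256.] [ 620.7 -111. ] 112.8
bs [230. 479.] [ 443.9 -286.2] 17.2
bm [120. 331.] [ 438.8 -123.8] 17.4
bl [325. 220.] [ 620.3 -112.9] 20.8
bb [369. 471.] [ 555.8 -326.5] 21.5
bl [ 619.  -113.3] 10.8
fl [ 618.7 -108. ] 31.4
bm [ 439.  -124.9] 10.9
fm [ 438.  -119.1] 29.2
```

View pics/w13.png

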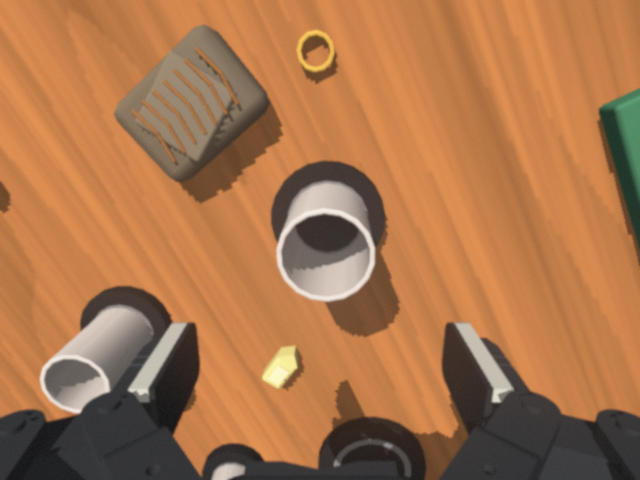

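The large flask is on its base (rim at (327,254)), and everything else is undisturbed. Last is the biggest flask.

Call:
carry_out --motion '[[[-0.14,0.3,0],0,1],[[-0.29,0.63,0],0,1],[[-0.29,0.63,0],0,1],[[-0.29,0.63,0],0,1],[[-0.29,0.63,0],0,1],[[-0.29,0.63,0],0,1],[[-0.29,0.63,0],0,1],[[-0.29,0.63,0],0,1],[[-0.2,0.35,0],0,1],[[-0.075,0.16,0],0,1],[[0,0,0],0,1],[[0,0,0],0,1],[[0,0,0],0,1]]'

```text
clock: 29.02
ee_pos: [424.6, 305.6, 161.6]
ee_rot: [[0.447, 0.894, -0.032], [0.895, -0.447, 0.015], [-0.001, -0.036, -0.999]]
force: [0.5, 0.8, -0.0]
opening: 1.002
grip_force: 0.0
```

```bash
python3 w.py w14 | grep -v b[sml]
```

```text
29.025 [424.6 305.6 161.6] [ 0.894 -0.447 -0.036] 1.002 0.0
fm [451. 455.] [442.5 128.7] 6.0
fl [596. 117.] [566.7 293.7] 7.5
fb [321. 251.] [425.6 306.3] 97.7
```

Call:
carry_out --motion '[[[-0.015,0.01,-0.4],0,1],[[0,0,-0.4],0,1],[[0,0,-0.3],0,1],[[0,0,-0.2],0,1],[[0,0,-0.15],0,1],[[0,0,-0.1],0,1],[[0,0,0],0,1],[[0,0,0],0,0.7],[[0,0,0],0,0.4],[[0,0,0],0,-1],[[0,0,0],0,-1],[[0,0,0],0,-1],[[0,0,0],0,-1],[[0,0,0],0,-1]]' --squeeze 60

```text
clock: 30.82
ee_pos: [423.5, 307.7, 39.2]
ee_rot: [[0.446, 0.895, -0.03], [0.895, -0.445, 0.017], [0.001, -0.035, -0.999]]
force: [-0.6, -1.5, 6.5]
opening: 0.742
grip_force: 65.5
```

```bash
python3 w.py w15
```

```text
30.825 [423.5 307.7  39.2] [ 0.895 -0.445 -0.035] 0.742 65.5
fb [312. 407.] [425.5 306.6] 54.1
```

Call:
carry_out --motion '[[[0,0,0.3],0,-1],[[0,0,0.6],0,-1],[[0,0,0.6],0,-1],[[0.05,-0.3,0],0,-1],[[0.135,-0.63,0],0,-1],[[0.135,-0.63,0],0,-1],[[0.135,-0.63,0],0,-1],[[0.135,-0.63,0],0,-1],[[0.135,-0.63,0],0,-1],[[0.135,-0.63,0],0,-1],[[0.135,-0.63,0],0,-1],[[0.135,-0.63,0],0,-1],[[0.135,-0.63,0],0,-1],[[0.135,-0.63,0],0,-1],[[0.135,-0.63,0],0,-1],[[0.08,-0.4,0],0,-1],[[0.035,-0.27,0],0,-1],[[0,0,0],0,-1],[[0,0,0],0,-1],[[0,0,0],0,-1]]'

```text
clock: 33.38
ee_pos: [554.9, -323.8, 158.0]
ee_rot: [[0.445, 0.895, -0.032], [0.896, -0.445, 0.016], [-0.0, -0.036, -0.999]]
force: [1.1, -0.2, -2.0]
opening: 0.741
grip_force: 66.1
```

```bash
python3 w.py w16 fb,556,-324.5,196
```

```text
33.375 [ 554.9 -323.8  158. ] [ 0.895 -0.445 -0.036] 0.741 66.1
fb [314. 411.] [ 557.3 -324.2] 51.2
bs [156. 239.] [ 441.1 -285.1] 31.6
bb [327. 222.] [ 555.9 -326.7] 41.9
```

Call:
carry_out --motion '[[[0.005,-0.005,-0.4],0,-1],[[0,0,-0.4],0,-1],[[0,0,-0.3],0,-1],[[0,0,-0.15],0,-1],[[0,0,-0.04],0,-1],[[0,0,0],0,-1],[[0,0,0],0,-1],[[0,0,0],0,-1]]'

```text
clock: 34.42
ee_pos: [555.5, -325.3, 55.2]
ee_rot: [[0.446, 0.895, -0.031], [0.895, -0.446, 0.015], [-0.0, -0.035, -0.999]]
force: [-0.6, -0.2, -2.0]
opening: 0.738
grip_force: 66.2
```

Call:
carry_out --motion '[[[0,0.008,-0.025],0,-1],[[0,0,-0.02],0,-1],[[0,0,0],0,-1],[[0,0,0],0,0.45],[[0,0,0],0,0.6],[[0,0,0],0,0.8],[[0,0,0],0,1],[[0,0,0],0,1],[[0,0,0],0,1],[[0,0,0.3],0,1],[[0,0,0.6],0,1],[[0,0,0.6],0,1],[[0,0,0.4],0,1],[[0,0,0],0,1],[[0,0,0],0,1]]'

```text
clock: 36.3
ee_pos: [555.1, -324.4, 202.0]
ee_rot: [[0.446, 0.895, -0.033], [0.895, -0.446, 0.016], [-0.0, -0.037, -0.999]]
force: [0.4, -0.3, 0.4]
opening: 1.003
grip_force: 0.0
```

```bash
python3 w.py w17 fb,556,-324.5,88 fs,443,-283,67 fm,439,-121.5,74 fl,620,-111,81; python3 - <<'E'
from workcell import arm
import cv2
a=arm.snapshot("side")["image"][140:440,230:430];b=arm.snapshot("wrist")["image"]
import numpy as np
o=np.zeros((600,800,3),np.uint8);o[:450,:300]=cv2.resize(a,(300,450));o[:360,310:790]=cv2.resize(b,(480,360))
cv2.imwrite("pics/fin.png",o)
E
```

```text
36.3 [ 555.1 -324.4  202. ] [ 0.895 -0.446 -0.037] 1.003 0.0
fs [150. 243.] [ 443.7 -283.8] 97.7
fb [326. 236.] [ 556.7 -325.4] 105.5
bs [178. 221.] [ 443.6 -285. ] 25.6
bm [45. 19.] [ 438.2 -120.8] 21.7
bb [328. 206.] [ 556.3 -328.1] 23.8
```

View pics/fin.png

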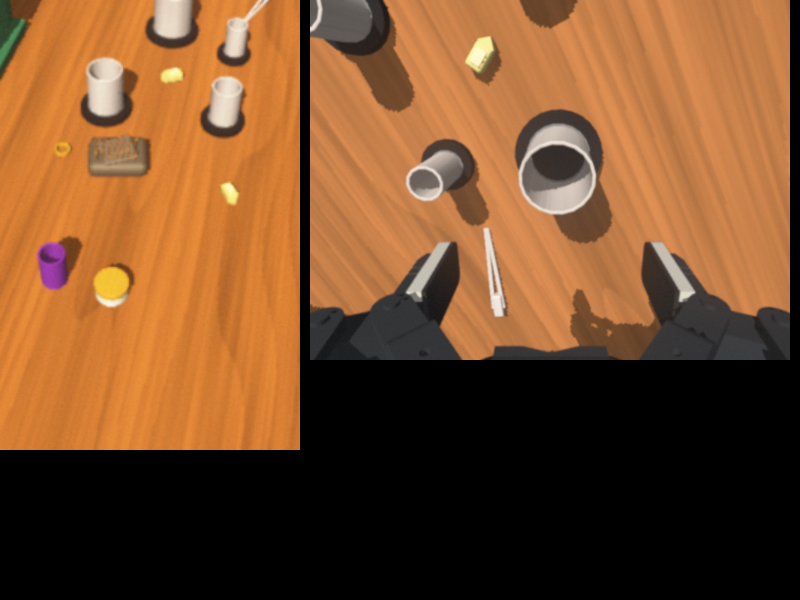

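In the final view all four flasks stand upright on their own bases, the tin and fossil are where they were, and the gripper is clear. Handing in.

```bash
python3 -c "
from workcell import arm;print(arm.job_done())"
```

```text
the job is handed in; nothing more can be done
None
```

I handed the job in at about 36 s: all four flasks stand upright and released on their own bases, each about 1 mm from the base's first measured centre, and the fossil and tin look unmoved in the last pictures; no verdict came back.

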